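Draw the safety-catch bolt and push the loading shuttle home

TASK

On the loading station, press the long ribbed catch bar down with one fingertip and, keeping it down, push the bolt's upright lug towards the catch bar with the other, until the bolt is fully drawn and the catch bar springs back up when let go. Then push the shuttle by its upright front plate until it is fully back against its stop, the bearing ring still lying in its nest. Only press and push: lift nothing, and leave the loose things round about where they lie.

Things in the scene. Friction and masses are not known exactly. Their poses are not given: they have to be found in the camera images.
- fixture: Loading station on an aluminium base plate 156 (x) x 236 (y) x 8 mm, fixed to the worktop. Origin: centre of the plate's underside; z up, x away from the robot (the way the shuttle goes), y to the left (the way the bolt is drawn); yaw -0.5 to -0.1 rad. Shuttle at its right (y -111 to -25 mm); at its left the bolt, a 12 mm bar along y at x = +13 mm, 36 mm above the worktop.
- lug_top (a point): Centre of the top of the bolt's lug: dark steel upright block 20 (x) x 12 (y) mm on the bolt, between the guide block and the catch housing; top 80 mm above the worktop, clear all round down to 46 mm. At x = +13, y = +4 mm in the station's frame with the bolt shot, y = +40 mm drawn.
- bolt (a joint): Bolt slide, m: 0 = shot (its nose stands in the shuttle's fork), 0.036 = fully drawn, towards the station's +y. Friction about 2.5 N. Blocked unless the catch is down 6.5 mm or more; once started, it holds the catch down by itself, until in the last 3 mm the catch is free to spring up behind it.
- press_top (a point): Catch bar: black ribbed bar 26 (x) x 56 (y) mm on a grey housing (44 x 64 mm, top 48 mm above the worktop), at x = +13, y = +53 to +109 mm in the station's frame. This point: centre of its top face, 62 mm above the worktop when up, 54 mm when down. It does not move sideways: a fingertip may slide along it.
- catch (a joint): How far the catch bar is pressed, m: 0 = up, 0.008 = fully down. Spring, 3 N at the start to 7 N fully down; returns by itself when let go, if the bolt is shot or fully drawn.
- push_plate (a point): Middle of the front face (towards the robot) of the shuttle's upright push plate: aluminium, 62 mm wide (y), 8 mm thick, 20 to 54 mm above the worktop; this point is 40 mm above it, at x = -73, y = -68 mm in the station's frame while the shuttle is forward. The base plate ends 5 mm in front of it.
- shuttle (a joint): Shuttle: slide in m along the station's +x (away from the robot), 0 = forward, 0.040 = fully back against the dark stop block. Steel deck 78 x 70 mm, top 22 mm above the worktop. Locked by the bolt until that is drawn. Friction about 2 N.
- nest (a point): Centre of the nest on the shuttle's deck, 22 mm above the worktop: the inside (57 mm across) of a black ring 5 mm high, outside 67 mm across.
- ring_gear: Plain steel bearing ring 54 mm across, with a hole, 12 mm thick, lying loose in the nest. Origin: centre of its underside. Must stay there.
- cap_2: Bystander: black end cap 32 x 17 x 17 mm lying on the base plate beside the shuttle, in front of the bolt.
- hex_key: Bystander: hex key 96 x 34 x 8 mm lying on the base plate in front of the catch housing.
- spanner_10: Bystander: spanner 148 x 27 x 9 mm on the worktop to the left of the station.
- cap_5: Bystander: black end cap 32 x 17 x 17 mm on the worktop to the right of the station.
- brush: Bystander: flat brush 169 x 24 x 10 mm on the worktop behind the station.
- guide_top (a point): Centre of the top, 46 mm above the worktop, of the dark steel block that guides the bolt: 32 (x) x 12 (y) mm, at x = +13, y = -18 mm in the station's frame, right of the lug. Fixed.

How it is judged:
On the way, in this order (a step that is already met when the one before it is completed fails the run):
1. a finger holds the catch bar down while the bolt is moving (value of joint catch above 0.005 m and value of joint bolt above 0.002 m and contact force between the fingers and catch above 0.3 N), for 0.04 s.
2. the bolt is fully drawn (over 32 mm) and the catch bar has sprung back up (value of joint bolt above 0.032 m and value of joint catch below 0.003 m), for 0.2 s.
At the end, for the whole second after the job is handed in: The bolt is drawn (over 32 of 36 mm), the catch bar is up (within 3 mm), the shuttle is back against its stop (over 37 of 40 mm), and the bearing ring lies at rest in the nest (within 6 mm of its seat) (all of step 2 and value of joint shuttle above 0.037 m and distance between ring_gear and nest below 0.006 m and linear speed of ring_gear below 0.02 m/s); the robot touches nothing.
It fails at once if the bearing ring is lifted or knocked out of its nest (over 12 mm) (distance between ring_gear and nest above 0.012 m).
It fails at once if one of the loose bystanders (two end caps, hex key, spanner, brush) is lifted or moved by more than 20 mm (distance of any of cap_2, hex_key, spanner_10, cap_5, brush from where it was at the start of the episode above 0.02 m).
It also fails if it takes over 51 s, if anything falls off the work surface, if the arm or the gripper's body presses on something with over 40 N, if the wrist force passes 120 N, or if a joint passes its speed limit or range.

ROBOT

A 6-joint arm with a two-finger parallel gripper is mounted at the origin on a cart in front of the work surface, level with it; the furniture and walls round the work are solid. World frame = base frame: x ahead of the robot, y to its left, z up, the work surface at z = 0. Lengths are in m, angles in rad, forces in N, time in s.
With the tool pointing down it reaches from about 0.25 to 0.725 m from the base axis. Payload 4 kg.
Tool frame: the origin (TCP) lies at the very end of the fingers, on their centre line; the grasp point (between the pads) lies 19 mm behind it; z points along the fingers, y is the line along which they close (so a half turn about z gives the same grasp; the last joint's range is limited). The gripper opens to 85 mm and grips with 20 to 120 N. Pads are 22 mm wide; open, the fingers measure 114 mm over their backs; the gripper's body (76 mm by 85 mm) begins 54 mm behind the grasp point. The pads swing forward as they close: fully open they stand 13 mm farther back than shut.
Start: joints at [-1.196, 0.241, 0.005, 1.335, 0, 1.571], TCP at [0.183, -0.465, 0.231] pointing down, gripper open.
Joint ranges: [-2.72, 2.72], [-1.05, 1.87], [-1.09, 1.28], [-1.99, 2.15], [-1.42, 1.44], [-3.14, 3.14]. Speed limits (rad/s): [2.79, 2.79, 3.14, 3.14, 3.14, 3.14].

INTERFACE

Orientations are given as a rotation vector (axis times angle).
In Python, from station import ctrl gives the robot as it stands.
- The arm moves only by the shell command python3 nudge.py 'ROWS' [FORCE]. ROWS is a JSON list of rows, 1 to 10 of them, each of 7 numbers: a rotation vector rx, ry, rz in units of 0.05 rad, then dx, dy, dz in mm, then the finger opening in m; each row shifts and turns the commanded pose from where the row before left it, along the tool's axes as they then stand; what a row does not reach is not made up. A row lasts 1/12 s, in which the tool goes at most 0.0417 m and 0.125 rad, less where a joint would pass 70% of its speed; a pose out of reach is approached as far as the arm can. The fingers move at their own pace and stop on an object; FORCE is the grip in N (left out, the last holds). Time passes only in rows, so rows that do not move let the fingers close. It prints the time, the measured TCP pose, the force, the opening and the grip force at its end. Input that does not fit is refused with a message, and nothing moves.
- ctrl.get_state(): the state, without advancing time (a new reading comes with each control period).
- ctrl.camera(name): name is "scene" or "side" or "wrist"; returns (picture, depth): 384x512x3 uint8, red, green, blue; 384x512 float32, m along the optical axis (not along the pixel's ray), 0 where there is no reading.
- ctrl.camera_model(name): a dict with "fx", "fy", "cx", "cy" (pixels), "dist" ([k1, k2, p1, p2, k3] as OpenCV has them; the pictures are not rectified), "R" (3x3) and "t" (3): a world point X has camera coordinates R X + t; the wrist camera has in their place "hand_eye" (4x4, takes a point from camera to tool coordinates, whose origin is the TCP and whose axes are the flange's). Camera axes: x right, y down, z forward; pixel columns grow to the right and rows downward; lengths in m; the calibration is good to about 2 mm. A picture is of the moment at which its call begins: read the wrist's pose just before it. camera_model takes no time and is no camera call.
- ctrl.hand_in(): hands the job in; it is judged then, once.
The state is a dict: "t": time; "qpos": joint angles; "dq": joint speeds; "effort": joint torques, N m; "position": TCP position; "orientation": TCP orientation; "wrist_force": force on the tool from outside, world axes, zero at the start; "wrist_torque": the same for the moment, N m; "grip_width": finger opening in m; "grasp_force": force on a finger pad.
Only numpy, scipy, OpenCV 4.12 (cv2) and the standard library are available. Lean on these libraries where they do the work, as an engineer would, in place of code of your own. Each camera call takes 0.05 s, during which the arm holds its last target. There are 200 camera calls.

## Working session

There is one attempt and no reset: what is moved stays moved. The work goes in short steps, Python scripts to look and compute and a shell command to move; the robot and the scene stay as the last step left them, time stands still between calls to the robot, and variables do not carry over. Pictures are saved under pics/ and viewed, at most 10 in all, crops included, and the job is handed in when it is done.

```bash
ls; mkdir -p pics; python3 - <<'E'
from station import ctrl
import cv2,json
s=ctrl.get_state();print(s)
for n in("scene","side"):
    p,d=ctrl.camera(n);cv2.imwrite(f"pics/{n}0.png",cv2.cvtColor(p,cv2.COLOR_RGB2BGR))
    m=ctrl.camera_model(n);print(n,m)
print(ctrl.camera_model("wrist"))
E
```

```text
nudge.py
pics
station.py
{'t': 0.0, 'qpos': array([-1.19600711e+00,  2.41427256e-01,  3.70097788e-03,  1.33521473e+00,
       -1.71023058e-05,  1.57081123e+00]), 'dq': array([ 0.00060048, -0.00077415, -0.00043718, -0.00018783, -0.00024963,
        0.00012799]), 'effort': array([ 1.36375409e-03, -3.72320724e+01,  2.52406222e+01,  1.71174301e-02,
        2.99508129e-04, -2.68591080e-06]), 'position': array([ 0.18279543, -0.46468948,  0.23039697]), 'orientation': array([-3.08452982e+00, -5.84862994e-01,  6.53598734e-04]), 'wrist_force': array([ 0.02420677, -0.29525587,  0.32129408]), 'wrist_torque': array([ 0.09996517, -0.01176325,  0.0104696 ]), 'grasp_force': 0.0, 'grip_width': 0.08507627268814026}
scene {'fx': 471.95914826605616, 'fy': 471.95914826605616, 'cx': 254.3085092425718, 'cy': 191.92984009535724, 'dist': array([-0.13545759,  0.        ,  0.        ,  0.        ,  0.        ]), 'R': array([[-0.61762617, -0.78637825, -0.0121313 ],
       [-0.52362657,  0.42267072, -0.73970581],
       [ 0.5868161 , -0.45050939, -0.67
[... 289 characters left out ...]
-0.00346434],
       [-0.30038788,  0.45249805, -0.83965031],
       [ 0.46969074, -0.69599946, -0.54311634]]), 't': array([0.45060256, 0.25940074, 0.56955173])}
{'fx': 298.3598033160256, 'fy': 298.3598033160256, 'cx': 254.66549028293707, 'cy': 186.65176071788557, 'dist': array([-0.07783935,  0.        ,  0.        ,  0.        ,  0.        ]), 'hand_eye': array([[ 5.57721883e-04, -9.55958570e-01, -2.93501109e-01,
         7.45944334e-02],
       [ 9.99999473e-01,  7.86128917e-04, -6.60253334e-04,
         1.82284385e-04],
       [ 8.61904542e-04, -2.93500586e-01,  9.55958505e-01,
        -1.41599721e-01],
       [ 0.00000000e+00,  0.00000000e+00,  0.00000000e+00,
         1.00000000e+00]])}
```
View pics/scene0.png

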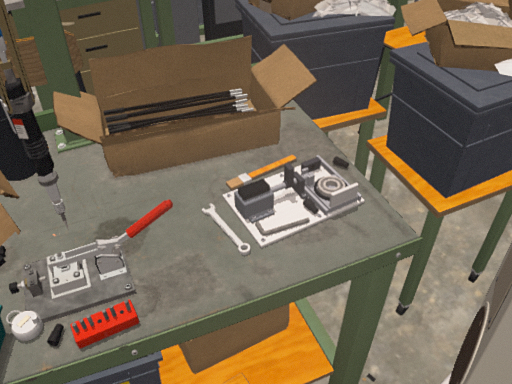

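View pics/side0.png

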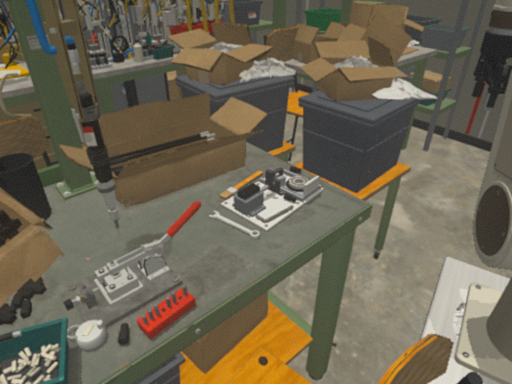

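The scene picture shows the station at about (290,200), with the black catch bar at (254,190), the lug at about (290,175) and the ring at (330,185). The side picture shows the same station at about (265,200). I'll locate it roughly first, then bring the wrist camera over it.

```bash
cat > h.py <<'E'
from station import ctrl
import cv2,numpy as np
from scipy.spatial.transform import Rotation as Ro
def cam(n,s=None):
    m=ctrl.camera_model(n)
    K=np.array([[m['fx'],0,m['cx']],[0,m['fy'],m['cy']],[0,0,1]])
    if n=='wrist':
        T=np.eye(4);T[:3,:3]=Ro.from_rotvec(s['orientation']).as_matrix();T[:3,3]=s['position']
        T=T@m['hand_eye'];R=T[:3,:3].T;t=-R@T[:3,3]
    else: R,t=np.array(m['R']),np.array(m['t'])
    return K,np.array(m['dist']),R,t
def ray(c,px):
    K,D,R,t=c
    u=cv2.undistortPoints(np.array(px,float).reshape(-1,1,2),K,D).reshape(-1,2)
    d=np.c_[u,np.ones(len(u))]@R
    return -R.T@t,d
def onz(c,px,z):
    o,d=ray(c,px);return o+d*((z-o[2])/d[:,2])[:,None]
def proj(c,X):
    K,D,R,t=c
    return cv2.projectPoints(np.array(X,float).reshape(-1,1,3),cv2.Rodrigues(R)[0],t,K,D)[0].reshape(-1,2)
def tri(obs):  # [(cam,px)]
    A=np.zeros((3,3));b=np.zeros(3);L=[]
    for c,p in obs:
        o,d=ray(c,p);d=d[0]/np.linalg.norm(d[0]);P=np.eye(3)-np.outer(d,d);A+=P;b+=P@o;L.append((o,P))
    X=np.linalg.solve(A,b);return X,[np.linalg.norm(P@(X-o)) for o,P in L]
E
python3 - <<'E'
from h import *
c=cam('scene');print(-c[2].T@c[3]);print(onz(c,[(222,198),(262,244),(364,203),(320,158),(254,185),(330,183)],0.008))
c=cam('side');print(-c[2].T@c[3]);print(onz(c,[(222,205),(264,228),(320,190)],0.008))
s=ctrl.get_state();print(Ro.from_rotvec(s['orientation']).as_matrix())
E
```

```text
[0.07846142 0.3334721  0.64214883]
[[ 0.65759414 -0.03054319  0.008     ]
 [ 0.51440748 -0.0165813   0.008     ]
 [ 0.47168853 -0.23803134  0.008     ]
 [ 0.6280513  -0.26970468  0.008     ]
 [ 0.6483831  -0.10356854  0.008     ]
 [ 0.55580662 -0.22809378  0.008     ]]
[0.18447774 0.53025    0.5286998 ]
[[ 0.65666258 -0.03097808  0.008     ]
 [ 0.51987499 -0.01262871  0.008     ]
 [ 0.48048717 -0.23089506  0.008     ]]
[[ 9.30566048e-01  3.66123406e-01 -6.93723816e-04]
 [ 3.66124063e-01 -9.30564282e-01  1.81320328e-03]
 [ 1.83015547e-05 -1.94129439e-03 -9.99998116e-01]]
```

The manual's scale: shifts go in mm and turns go in units of 0.05 rad. Converting my numbers, 0.039 m is 39, -0.0115 m is -11.5.

```bash
cat > shot.py <<'E'
from h import *
import sys,pickle
s=ctrl.get_state();p,d=ctrl.camera('wrist');n=sys.argv[1]
cv2.imwrite(f'pics/{n}.png',cv2.cvtColor(p,cv2.COLOR_RGB2BGR));pickle.dump((s,p,d),open(n+'.pkl','wb'))
print(s['t'],s['position'],s['orientation'])
E
python3 nudge.py '[[0, 0, 0, 39, -11.5, 0, 0.06], [0, 0, 0, 39, -11.5, 0, 0.06], [0, 0, 0, 39, -11.5, 0, 0.06], [0, 0, 0, 39, -11.5, 0, 0.06], [0, 0, 0, 39, -11.5, 0, 0.06], [0, 0, 0, 39, -11.5, 0, 0.06], [0, 0, 0, 39, -11.5, 0, 0.06], [0, 0, 0, 39, -11.5, 0, 0.06], [0, 0, 0, 39, -11.5, 0, 0.06], [0, 0, 0, 39, -11.5, 0, 0.06]]' 
python3 nudge.py '[[0, 0, 2.2, 20, 0, 0, 0.06], [0, 0, 2.2, 20, 0, 0, 0.06], [0, 0, 2.2, 20, 0, 0, 0.06], [0, 0, 2.2, 20, 0, 0, 0.06], [0, 0, 2.2, 20, 0, 0, 0.06], [0, 0, 0, 0, 0, 0, 0.06], [0, 0, 0, 0, 0, 0, 0.06]]'
python3 shot.py w1
```

```text
t: 0.93
position: [0.5049, -0.2138, 0.2309]
orientation: [-3.086, -0.586, 0.001]
wrist_force: [0.3, -1.1, -0.8]
grip_width: 0.06
grasp_force: 0.0
t: 1.52
position: [0.6016, -0.1999, 0.2297]
orientation: [-3.129, 0.271, 0.004]
wrist_force: [0.5, 1.0, -0.2]
grip_width: 0.0598
grasp_force: 0.0
1.5167 [ 0.60159903 -0.19990743  0.22971428] [-3.12934362  0.27130144  0.00387409]
```

View pics/w1.png

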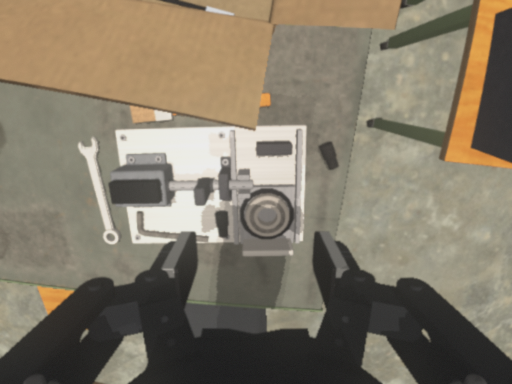

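The wrist view shows the station: catch bar at (140,190), dark lug at about (203,188), guide at about (226,180), ring at (267,213) and push plate at (268,250). A cardboard flap hangs behind at (200,60). I'll take a second view from further left.

```bash
python3 nudge.py '[[0, 0, 0, 0, -35, 0, 0.06], [0, 0, 0, 0, -35, 0, 0.06], [0, 0, 0, 0, 0, 0, 0.06], [0, 0, 0, 0, 0, 0, 0.06]]'
python3 shot.py w2; python3 - <<'E'
from h import *
import pickle
a=[]
for n,x in(('w1',100),('w2',160)):
    im=cv2.imread(f'pics/{n}.png')[115:265,x:x+230]
    a.append(cv2.resize(im,(690,450),interpolation=cv2.INTER_CUBIC)[:, :, :])
b=[cv2.resize(i,(460,300)) for i in a]
cv2.imwrite('pics/w2c.png',a[1]);cv2.imwrite('pics/w1c.png',a[0])
s,p,d=pickle.load(open('w1.pkl','rb'));c=cam('wrist',s)
for px in[(200,60),(250,120),(180,105),(320,15),(60,70)]:
    z=d[px[1],px[0]];o,r=ray(c,px);print(px,z,o+r[0]*z)
E
```

```text
t: 1.9
position: [0.6129, -0.1299, 0.2317]
orientation: [3.13, -0.269, -0.001]
wrist_force: [-0.2, -0.8, -0.2]
grip_width: 0.0603
grasp_force: 0.0
1.9 [ 0.61293139 -0.12988162  0.23167079] [ 3.12980322e+00 -2.69200687e-01 -6.82670956e-04]
(200, 60) 0.22606418 [ 0.7086608  -0.17590807  0.12632551]
(250, 120) 0.22131559 [ 0.65823651 -0.20640102  0.14504588]
(180, 105) 0.2140291 [ 0.67807615 -0.15841799  0.14921902]
(320, 15) 0.22305678 [ 0.72644959 -0.27296655  0.1187716 ]
(60, 70) 0.2065224 [ 0.71954914 -0.07665313  0.1488479 ]
```

View pics/w1c.png

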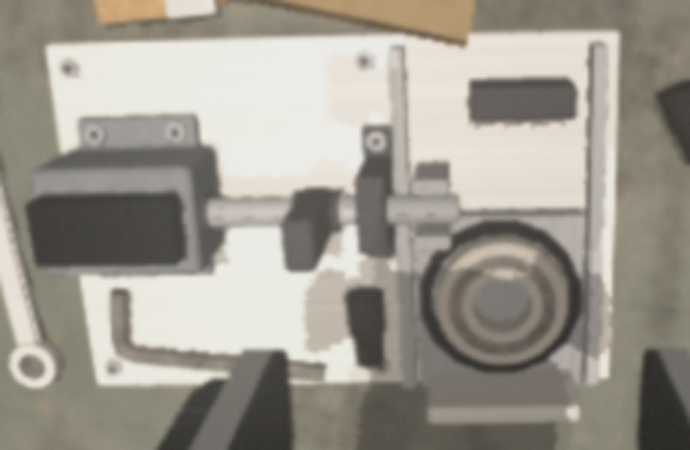

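View pics/w2c.png

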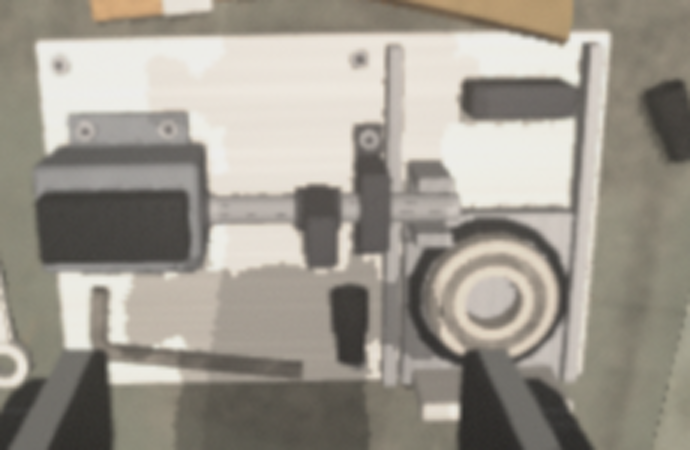

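Both crops are clear. In w1c the lug top is at about (300,244), the bar top at (108,231), and the plate corners at (47,45), (620,33) and (98,385). In w2c the lug top is at (321,240), the bar top at (114,228), and the corners at (37,41), (610,33), (580,380) and (63,383). Next I'll triangulate and fit the pose.

```bash
cat > fit.py <<'E'
from h import *
import pickle
from scipy.optimize import least_squares
c1=cam('wrist',pickle.load(open('w1.pkl','rb'))[0]);c2=cam('wrist',pickle.load(open('w2.pkl','rb'))[0])
f1=lambda u,v:(100+u/3-.33,115+v/3-.33); f2=lambda u,v:(160+u/3-.33,115+v/3-.33)
P={'BL':((47,45),(37,41),(78,118,8)),'BR':((620,33),(610,33),(78,-118,8)),'FL':((98,385),(63,383),(-78,118,8)),
'lug':((300,244),(321,240),(13,4,80)),'bar':((108,231),(114,228),(13,81,62)),'barFR':((185,264),(190,264),(0,53,62)),'barBL':((28,200),(38,193),(26,109,62)),'nest':((502,296),(487,293),None),'plateL':((430,420),(423,420),(-73,-37,54))}
L=[];M=[]
for k,(a,b,m) in P.items():
    X,r=tri([(c1,f1(*a)),(c2,f2(*b))]);print(k,np.round(X*1e3,1),np.round(np.array(r)*1e3,1))
    if m: L.append(X*1e3);M.append(m)
L=np.array(L);M=np.array(M,float)
# planar fit from rays onto known planes once triangulated heights agree
def fitset(pts):
    f=lambda q:(np.c_[np.cos(q[2])*pts[1][:,0]-np.sin(q[2])*pts[1][:,1]+q[0],np.sin(q[2])*pts[1][:,0]+np.cos(q[2])*pts[1][:,1]+q[1]]-pts[0][:,:2]).ravel()
    s=least_squares(f,[565,-135,-.17],loss='soft_l1');return s.x,np.round(s.fun.reshape(-1,2),1)
print('tri fit',*fitset((L,M)))
for c,f,i in((c1,f1,0),(c2,f2,1)):
    W=np.array([onz(c,f(*v[i]),v[2][2]/1e3)[0]*1e3 for v in P.values() if v[2]]);print(*fitset((W,M)))
E
python3 fit.py; python3 - <<'E'
from h import *
for n,px in(('scene',[(222,198),(262,244)]),('side',[(222,205),(264,228)])):
    print(onz(cam(n),px,.008))
E
```

```text
BL [666.  -36.1   5.1] [0. 0.]
BR [ 629.2 -268.7    3.7] [0.1 0.1]
FL [505.3  -3.2 -10.6] [0.2 0.2]
lug [ 584.7 -138.1   73.9] [0.2 0.2]
bar [595.7 -61.7  53.3] [0. 0.]
barFR [577.1 -87.1  52.8] [0.5 0.5]
barBL [615.  -39.   60.7] [0.7 0.7]
nest [ 530.2 -203.4   18.7] [0.1 0.1]
plateL [ 493.4 -166.7   49.6] [0.7 0.7]
tri fit [ 5.70552327e+02 -1.40150954e+02 -1.54678610e-01] [[-0.2  0.5]
 [ 0.2 -0.1]
 [ 6.4 -8.3]
 [-0.6 -0.1]
 [ 0.1 -0.4]
 [ 1.6 -0.7]
 [-2.   2.5]
 [-0.7  1.2]]
[ 5.72217624e+02 -1.42300890e+02 -1.54903200e-01] [[ 1.5 -0.2]
 [ 1.4 -2.9]
 [ 0.  -0.3]
 [-0.7 -0.8]
 [-0.3  1.6]
 [-0.1  1. ]
 [ 0.2  0.9]
 [-2.2 -0.2]]
[ 5.72371399e+02 -1.40820284e+02 -1.60523359e-01] [[ 2.   0.2]
 [ 0.5 -2.6]
 [-0.1 -1.8]
 [-1.1 -0.8]
 [-0.1  1. ]
 [ 1.1  0.1]
 [-0.5  2.2]
 [-0.9  0.6]]
[[ 0.65759414 -0.03054319  0.008     ]
 [ 0.51440748 -0.0165813   0.008     ]]
[[ 0.65666258 -0.03097808  0.008     ]
 [ 0.51987499 -0.01262871  0.008     ]]
```

Both views agree on the station pose: about (572, -141) mm, yaw -0.158. The residuals are about 2 mm, and the heights check out against the text. I'll align the tool with the bolt line and come down to just above the lug for a check.

In the tool's units: -0.0066 m is -6.6, 0.035 m is 35, -0.0135 rad is -0.27.

```bash
python3 nudge.py '[[0, 0, -0.27, -25.5, -6.6, 0, 0.062], [0, 0, 0, 0, 0, 35, 0.062], [0, 0, 0, 0, 0, 35, 0.062], [0, 0, 0, 0, 0, 35, 0.062], [0, 0, 0, 0, 0, 32, 0.062], [0, 0, 0, 0, 0, 0, 0.062], [0, 0, 0, 0, 0, 0, 0.062]]'
python3 shot.py w3; python3 -c "
import cv2;i=cv2.imread('pics/w3.png');cv2.imwrite('pics/w3.png',cv2.resize(i,(768,576)))"
```

```text
t: 2.53
position: [0.5875, -0.1214, 0.093]
orientation: [-3.131, 0.256, 0.008]
wrist_force: [0.5, -0.8, 1.0]
grip_width: 0.0619
grasp_force: 0.0
2.5333 [ 0.58748762 -0.12135709  0.09298843] [-3.13081347  0.25617008  0.00772888]
```

View pics/w3.png

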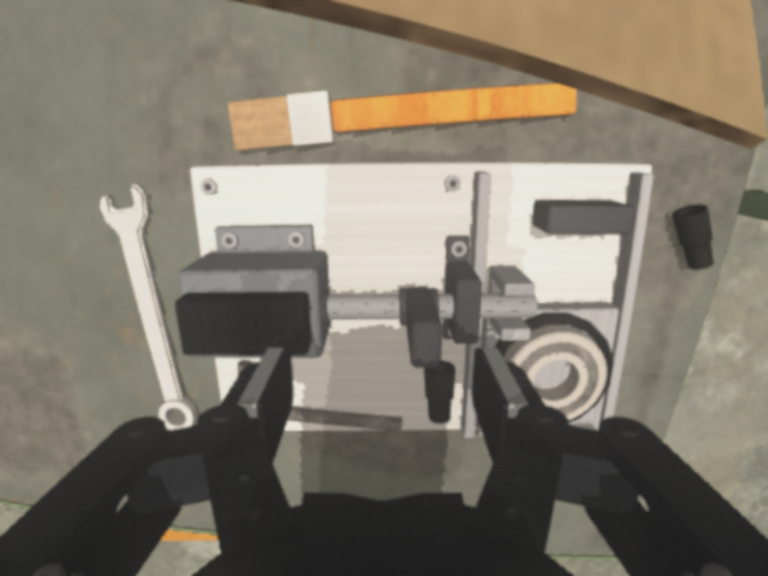

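```bash
cat > st.py <<'E'
from h import *
P0=np.array([572,-141]);A=-.158
def S(X): # world m -> station mm
    d=np.asarray(X)[...,:2]*1e3-P0;return np.c_[d@[np.cos(A),np.sin(A)],d@[-np.sin(A),np.cos(A)]]
E
python3 - <<'E'
from st import *
import pickle
s,p,d=pickle.load(open('w3.pkl','rb'));c=cam('wrist',s)
q=lambda *l:[(u/1.5-.17,v/1.5-.17) for u,v in l]
print('tcp',S(s['position']))
print('lugtop corners',S(onz(c,q((412,322),(436,320),(440,364),(414,366)),.080)))
print('bar',S(onz(c,q((178,298),(309,294),(310,353),(180,355)),.062)))
print('tips',S(onz(c,q((273,350),(290,350),(476,350),(495,350)),.100)))
T=np.eye(3)
E
```

```text
tcp [[12.20402348 21.83511157]]
lugtop corners [[23.02847956 10.47372711]
 [23.77991026  1.54959509]
 [ 5.4661095  -0.60983931]
 [ 4.67986893  9.39937214]]
bar [[ 26.38652546 106.42009901]
 [ 27.98770415  51.4305246 ]
 [  1.34213688  52.49655305]
 [  0.11977296 109.48865599]]
tips [[ 21.47055238  57.8948605 ]
 [ 21.48060102  52.19313972]
 [ 21.20670476  -9.59740505]
 [ 21.13855976 -15.96928859]]
```

Measured against the lug and bar, the tips have about 8 mm of clearance to the lug, and the left tip is just over the bar's end. I'll shift 3 mm left and go down until it touches.

In the tool's units: -0.003 m is -3, 0.015 m is 15.

```bash
python3 nudge.py '[[0, 0, 0, 1, -3, 10, 0.062], [0, 0, 0, 0, 0, 15, 0.062], [0, 0, 0, 0, 0, 0, 0.062], [0, 0, 0, 0, 0, 0, 0.062]]'
python3 nudge.py '[[0, 0, 0, 0, 0, 4, 0.062], [0, 0, 0, 0, 0, 0, 0.062], [0, 0, 0, 0, 0, 0, 0.062]]'
python3 nudge.py '[[0, 0, 0, 0, 0, 3, 0.062], [0, 0, 0, 0, 0, 0, 0.062], [0, 0, 0, 0, 0, 0, 0.062]]'
```

```text
t: 2.92
position: [0.5917, -0.1177, 0.0703]
orientation: [3.131, -0.254, 0.002]
wrist_force: [0.8, 0.6, -0.0]
grip_width: 0.0618
grasp_force: 0.0
t: 3.17
position: [0.5917, -0.1177, 0.0661]
orientation: [3.131, -0.254, 0.002]
wrist_force: [-0.0, -0.0, -0.0]
grip_width: 0.0621
grasp_force: 0.0
t: 3.42
position: [0.5911, -0.1176, 0.0622]
orientation: [-3.131, 0.254, 0.0]
wrist_force: [-0.6, 0.4, -1.0]
grip_width: 0.0622
grasp_force: 0.0
```

```bash
for i in 1 ; do python3 nudge.py '[[0, 0, 0, 0, 0, 3, 0.062], [0, 0, 0, 0, 0, 0, 0.062], [0, 0, 0, 0, 0, 0, 0.062]]'; python3 nudge.py '[[0, 0, 0, 0, 0, 3, 0.062], [0, 0, 0, 0, 0, 0, 0.062], [0, 0, 0, 0, 0, 0, 0.062]]';  python3 nudge.py '[[0, 0, 0, 0, 0, 2, 0.062], [0, 0, 0, 0, 0, 0, 0.062], [0, 0, 0, 0, 0, 0, 0.062]]'; done
```

```text
t: 3.67
position: [0.5909, -0.1176, 0.059]
orientation: [-3.131, 0.254, 0.001]
wrist_force: [-0.6, -0.8, 0.1]
grip_width: 0.0616
grasp_force: 0.0
t: 3.92
position: [0.5915, -0.1177, 0.0566]
orientation: [3.131, -0.254, 0.001]
wrist_force: [0.7, -0.3, 0.1]
grip_width: 0.0617
grasp_force: 0.3
t: 4.17
position: [0.5916, -0.1176, 0.0547]
orientation: [-3.131, 0.254, -0.001]
wrist_force: [0.5, -0.2, 3.6]
grip_width: 0.0621
grasp_force: 1.8
```

Contact came at TCP z of about 0.0555, so full depth should be near 0.0475.

In the tool's units: 0.003 m is 3, 0.002 m is 2.

```bash
python3 nudge.py '[[0, 0, 0, 0, 0, 3, 0.062], [0, 0, 0, 0, 0, 2, 0.062], [0, 0, 0, 0, 0, 0, 0.062], [0, 0, 0, 0, 0, 0, 0.062]]'; python3 nudge.py '[[0, 0, 0, 0, 0, 3, 0.062], [0, 0, 0, 0, 0, 0, 0.062], [0, 0, 0, 0, 0, 0, 0.062]]'; python3 nudge.py '[[0, 0, 0, 0, 0, 1, 0.062], [0, 0, 0, 0, 0, 0, 0.062], [0, 0, 0, 0, 0, 0, 0.062]]'
```

```text
t: 4.5
position: [0.5916, -0.1176, 0.0496]
orientation: [-3.131, 0.254, -0.002]
wrist_force: [0.1, -0.1, 6.3]
grip_width: 0.0618
grasp_force: 3.0
t: 4.75
position: [0.5918, -0.1175, 0.0481]
orientation: [-3.131, 0.253, -0.003]
wrist_force: [-3.8, -0.1, 13.3]
grip_width: 0.0616
grasp_force: 6.4
t: 5.0
position: [0.5919, -0.1175, 0.048]
orientation: [-3.131, 0.253, -0.004]
wrist_force: [-4.3, 0.7, 16.6]
grip_width: 0.0614
grasp_force: 8.4
```

The force has risen past 7 N and the arm has stopped going down, so the bar is fully down. I'll now push the lug towards +y.

In the tool's units: -0.004 m is -4.

```bash
python3 nudge.py '[[0, 0, 0, 0, -4, 0, 0.062], [0, 0, 0, 0, -4, 0, 0.062], [0, 0, 0, 0, -4, 0, 0.062], [0, 0, 0, 0, 0, 0, 0.062]]'; python3 nudge.py '[[0, 0, 0, 0, -4, 0, 0.062], [0, 0, 0, 0, -4, 0, 0.062], [0, 0, 0, 0, -4, 0, 0.062], [0, 0, 0, 0, 0, 0, 0.062]]'
```

```text
t: 5.33
position: [0.5944, -0.11, 0.0482]
orientation: [3.123, -0.257, 0.007]
wrist_force: [-3.5, -10.2, 13.6]
grip_width: 0.0617
grasp_force: 7.7
t: 5.67
position: [0.5962, -0.1, 0.0481]
orientation: [3.124, -0.254, 0.008]
wrist_force: [-2.3, -10.9, 14.4]
grip_width: 0.0618
grasp_force: 7.3
```

In the tool's units: -0.004 m is -4, -0.003 m is -3.

```bash
python3 nudge.py '[[0, 0, 0, 0, -4, 0, 0.062], [0, 0, 0, 0, -4, 0, 0.062], [0, 0, 0, 0, -4, 0, 0.062], [0, 0, 0, 0, -3, 0, 0.062], [0, 0, 0, 0, 0, 0, 0.062]]';python3 nudge.py '[[0, 0, 0, 0, -3, 0, 0.062], [0, 0, 0, 0, -3, 0, 0.062], [0, 0, 0, 0, 0, 0, 0.062]]'; python3 - <<'E'
from st import *
print(S(ctrl.get_state()['position']))
E
```

```text
t: 6.08
position: [0.5976, -0.0915, 0.0479]
orientation: [3.132, -0.237, 0.008]
wrist_force: [-3.0, -9.5, 13.1]
grip_width: 0.0619
grasp_force: 6.7
t: 6.33
position: [0.5981, -0.088, 0.0478]
orientation: [-3.132, 0.229, -0.008]
wrist_force: [-1.6, -8.7, 12.3]
grip_width: 0.062
grasp_force: 6.5
[[17.46199389 56.41804115]]
```

The tool lags and drifts slightly while dragging on the bar. The bolt now holds the catch, so I'll ease the pressure a little and go on.

In the tool's units: -0.002 m is -2.

```bash
python3 nudge.py '[[0, 0, 0, 0, 0, -2, 0.062], [0, 0, 0, 0, 0, 0, 0.062]]'; python3 nudge.py '[[0, 0, 0.2, -2, -3, 0, 0.062], [0, 0, 0.2, -2, -3, 0, 0.062], [0, 0, 0, 0, 0, 0, 0.062]]';python3 shot.py w4; python3 - <<'E'
from st import *
print(S(ctrl.get_state()['position']))
i=cv2.imread('pics/w4.png');cv2.imwrite('pics/w4.png',cv2.resize(i,(768,576)))
E
```

```text
t: 6.5
position: [0.5979, -0.0873, 0.0489]
orientation: [-3.13, 0.229, -0.007]
wrist_force: [-0.3, -6.8, 8.4]
grip_width: 0.0623
grasp_force: 4.3
t: 6.75
position: [0.5957, -0.0869, 0.0494]
orientation: [-3.119, 0.236, -0.014]
wrist_force: [3.1, -2.2, 6.5]
grip_width: 0.0622
grasp_force: 3.6
6.75 [ 0.59573011 -0.08688535  0.04936882] [-3.11901965  0.23640441 -0.0139628 ]
[[14.95754027 57.1681231 ]]
```

View pics/w4.png

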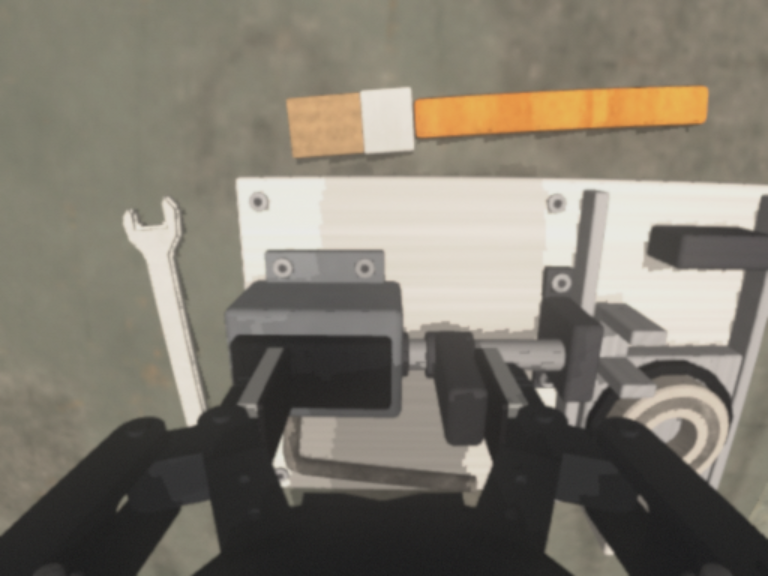

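The picture shows the lug at about (465,420), pushed by the right finger to roughly 28 mm, with the left finger still on the bar. I'll push on.

```bash
python3 nudge.py '[[0, 0, 0, -1, -4, 0, 0.062], [0, 0, 0, 0, -4, 0, 0.062], [0, 0, 0, 0, 0, 0, 0.062]]'; python3 nudge.py '[[0, 0, 0, 0, -3, 0, 0.062], [0, 0, 0, 0, -3, 0, 0.062], [0, 0, 0, 0, 0, 0, 0.062], [0, 0, 0, 0, 0, 0, 0.062]]'; python3 - <<'E'
from st import *
print(S(ctrl.get_state()['position']))
E
```

```text
t: 7.05
position: [0.5946, -0.0833, 0.0492]
orientation: [-3.12, 0.227, -0.011]
wrist_force: [2.5, -6.5, 6.5]
grip_width: 0.0621
grasp_force: 3.9
t: 7.38
position: [0.5945, -0.0803, 0.0491]
orientation: [-3.119, 0.22, -0.01]
wrist_force: [1.2, -6.4, 6.3]
grip_width: 0.0618
grasp_force: 4.0
[[12.71275683 63.52420273]]
```

```bash
python3 nudge.py '[[0, 0, 0, 0, -4, 0, 0.062], [0, 0, 0, 0, -4, 0, 0.062], [0, 0, 0, 0, 0, 0, 0.062], [0, 0, 0, 0, 0, 0, 0.062]]';  python3 nudge.py '[[0, 0, 0.2, 0, -4, 0, 0.062], [0, 0, 0.2, 0, -4, 0, 0.062], [0, 0, 0, 0, 0, 0, 0.062], [0, 0, 0, 0, 0, 0, 0.062]]'; python3 - <<'E'
from st import *
print(S(ctrl.get_state()['position']))
E
```

```text
t: 7.72
position: [0.5948, -0.0774, 0.0491]
orientation: [-3.119, 0.213, -0.009]
wrist_force: [1.4, -10.0, 6.2]
grip_width: 0.062
grasp_force: 6.7
t: 8.05
position: [0.5948, -0.0774, 0.0494]
orientation: [-3.11, 0.219, -0.01]
wrist_force: [1.1, -7.4, 7.6]
grip_width: 0.0623
grasp_force: 5.6
[[12.5192041  66.38071361]]
```

The bolt stopped moving at tool y of about 66 mm, which puts the pad at about 35 mm, so it should be fully drawn. I'll lift off and check.

```bash
python3 nudge.py '[[0, 0, 0, 0, 0, -6, 0.062], [0, 0, 0, 0, 4, -10, 0.062], [0, 0, 0, 0, 0, -35, 0.062], [0, 0, 0, 0, 0, -35, 0.062], [0, 0, 0, 0, 0, 0, 0.062], [0, 0, 0, 0, 0, 0, 0.062]]'; python3 shot.py w5; python3 - <<'E'
from st import *
print(S(ctrl.get_state()['position']))
i=cv2.imread('pics/w5.png');cv2.imwrite('pics/w5.png',cv2.resize(i,(768,576)))
E
```

```text
t: 8.55
position: [0.5936, -0.0808, 0.1363]
orientation: [-3.104, 0.215, -0.009]
wrist_force: [-0.2, 0.1, -1.3]
grip_width: 0.0621
grasp_force: 0.0
8.55 [ 0.59356869 -0.08076724  0.1362929 ] [-3.10431257  0.21507681 -0.00940566]
[[10.35482707 62.94380158]]
```

View pics/w5.png

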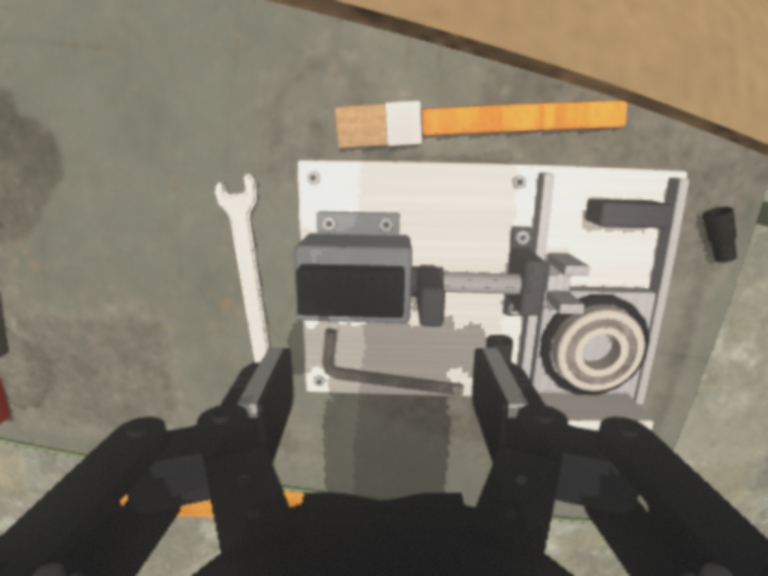

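```bash
python3 - <<'E'
from st import *
import pickle
s,p,d=pickle.load(open('w5.pkl','rb'));c=cam('wrist',s)
q=lambda *l:[(u/1.5-.17,v/1.5-.17) for u,v in l]
print('lug',S(onz(c,q((418,292),(444,290),(443,324),(418,326)),.08)).mean(0))
def D(u,v):
    a=int(u/1.5);b=int(v/1.5);z=np.median(d[b-2:b+3,a-2:a+3]);o,r=ray(c,[(a,b)]);return (o+r[0]*z)*1e3
for n,u in(('bar',(355,290)),('bar2',(330,300)),('base',(450,220)),('lug',(431,312)),('deck',(650,300)),('plate',(590,408))):print(n,D(*u))
print('plateTop front',S(onz(c,q((543,420),(652,421)),.054)))
s3,p,d=pickle.load(open('w3.pkl','rb'));c=cam('wrist',s3);print('bar before',D(240,325),D(260,340))
a=np.array(Ro.from_rotvec(s['orientation']).as_matrix());print(a.round(3))
E
```

```text
lug [12.77606348 41.5343951 ]
bar [598.86154723 -64.94463037  60.9769437 ]
bar2 [594.88829486 -51.76335316  61.24040289]
base [ 619.08984966 -122.26455764    6.81692436]
lug [ 588.83319947 -101.80972632   79.24394411]
deck [ 556.35419599 -238.59810426   20.90058196]
plate [ 497.5498861  -193.98291622   39.40245171]
plateTop front [[-64.33554501 -30.10035725]
 [-64.2920542  -96.03544776]]
bar before [599.0585697  -62.91940876  61.54492426] [590.91037713 -69.3132078   61.23916558]
[[ 0.99  -0.138  0.008]
 [-0.138 -0.99   0.029]
 [ 0.004 -0.03  -1.   ]]
```

The bolt is drawn (lug at y of about 41) and the bar is back up at 61 mm. Next I'll work out the move to stand in front of the push plate.

```bash
cat > to.py <<'E'
from st import *
import sys
x,y,z=map(float,sys.argv[1:4])
s=ctrl.get_state();R=Ro.from_rotvec(s['orientation']).as_matrix()
c,n=np.cos(A),np.sin(A);G=np.array([[c,n,0],[n,-c,0],[0,0,-1]])
W=np.array([P0[0]+c*x-n*y,P0[1]+n*x+c*y,z])/1e3
print('rot',Ro.from_matrix(R.T@G).as_rotvec().round(4),'d in goal axes',(G.T@(W-s['position'])).round(4),'W',W.round(4),'S',S(s['position']).round(1))
E
python3 to.py -105 -68 36
```

```text
rot [-0.0302  0.0003  0.0197] d in goal axes [-0.1154  0.1309  0.0983] W [ 0.4576 -0.1916  0.036 ] S [[10.4 62.9]]
```

In the tool's units: 0.0262 m is 26.2, -0.0231 m is -23.1, -0.03 rad is -0.6.

```bash
python3 nudge.py '[[-0.6, 0, 0.4, 0, 0, 0, 0], [0, 0, 0, -23.1, 26.2, 0, 0], [0, 0, 0, -23.1, 26.2, 0, 0], [0, 0, 0, -23.1, 26.2, 0, 0], [0, 0, 0, -23.1, 26.2, 0, 0], [0, 0, 0, -23.1, 26.2, 0, 0], [0, 0, 0, 0, 0, 0, 0], [0, 0, 0, 0, 0, 0, 0]]'; python3 to.py -105 -68 36; python3 shot.py w6;python3 - <<'E'
import cv2
i=cv2.imread('pics/w6.png');cv2.imwrite('pics/w6.png',cv2.resize(i,(768,576)))
E
```

```text
t: 9.27
position: [0.4551, -0.2, 0.1319]
orientation: [-3.127, 0.237, 0.007]
wrist_force: [-0.1, -0.4, -0.5]
grip_width: 0.0005
grasp_force: 0.0
rot [-0.0056  0.0048  0.007 ] d in goal axes [ 0.0011 -0.0087  0.0959] W [ 0.4576 -0.1916  0.036 ] S [[-106.1  -76.7]]
9.2667 [ 0.45513579 -0.20004535  0.13190038] [-3.1266828   0.23658942  0.00685232]
```

View pics/w6.png

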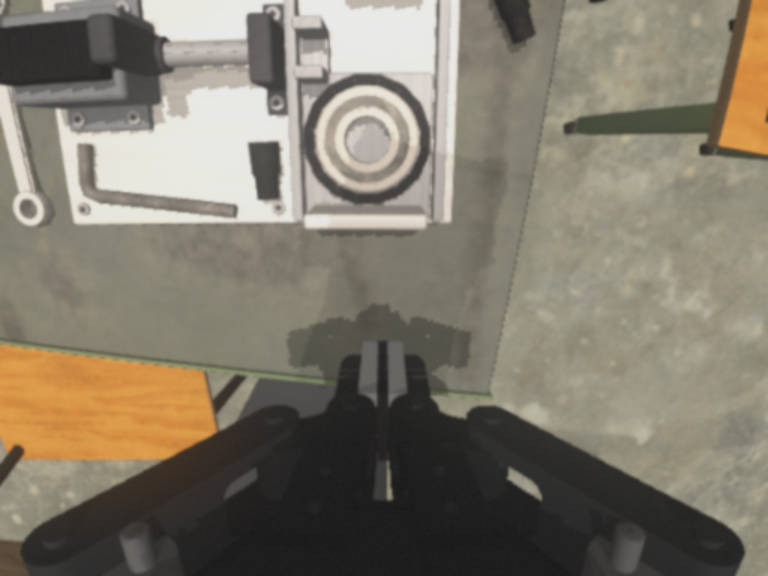

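The picture shows the closed fingers at column 383, in front of the push plate at (367,222), with the ring seated in the nest. I'll shift 9 mm left, go down, and push.

In the tool's units: -0.0087 m is -8.7, 0.04 m is 40, 0.007 rad is 0.14.

```bash
python3 nudge.py '[[0, 0, 0.14, 0, -8.7, 20, 0], [0, 0, 0, 0, 0, 40, 0], [0, 0, 0, 0, 0, 35, 0], [0, 0, 0, 0, 0, 0, 0], [0, 0, 0, 0, 0, 0, 0]]'; python3 to.py -84 -68 36; python3 nudge.py '[[0, 0, 0, 10, 0, 0, 0], [0, 0, 0, 6, 0, 0, 0], [0, 0, 0, 4, 0, 0, 0], [0, 0, 0, 4, 0, 0, 0], [0, 0, 0, 0, 0, 0, 0], [0, 0, 0, 0, 0, 0, 0]]';python3 to.py -44 -68 36
```

```text
t: 9.73
position: [0.4574, -0.1886, 0.0364]
orientation: [-3.125, 0.239, 0.011]
wrist_force: [0.6, -0.0, 0.1]
grip_width: 0.0001
grasp_force: 0.0
rot [-0.0066  0.0073  0.0053] d in goal axes [0.0217 0.003  0.0004] W [ 0.4783 -0.1949  0.036 ] S [[-105.7  -65. ]]
t: 10.23
position: [0.4834, -0.1942, 0.0391]
orientation: [-3.127, 0.242, -0.002]
wrist_force: [-0.2, -0.7, 0.6]
grip_width: -0.0001
grasp_force: 0.0
rot [-0.0049 -0.0007  0.0037] d in goal axes [0.0351 0.0015 0.0031] W [ 0.5178 -0.2012  0.036 ] S [[-79.1 -66.5]]
```

```bash
python3 nudge.py '[[0, 0, 0, 3, 0, 2, 0], [0, 0, 0, 3, 0, 0, 0], [0, 0, 0, 3, 0, 0, 0], [0, 0, 0, 0, 0, 0, 0]]';python3 to.py -44 -68 36;  python3 nudge.py '[[0, 0, 0, 3, 0, 0, 0], [0, 0, 0, 3, 0, 0, 0], [0, 0, 0, 3, 0, 0, 0], [0, 0, 0, 3, 0, 0, 0], [0, 0, 0, 3, 0, 0, 0], [0, 0, 0, 0, 0, 0, 0]]';python3 to.py -44 -68 36
```

```text
t: 10.57
position: [0.4918, -0.1954, 0.0362]
orientation: [-3.127, 0.242, 0.001]
wrist_force: [-0.3, 0.1, 0.9]
grip_width: -0.0003
grasp_force: 0.4
rot [-0.0054  0.0011  0.0035] d in goal axes [0.0266 0.0016 0.0002] W [ 0.5178 -0.2012  0.036 ] S [[-70.6 -66.4]]
t: 11.07
position: [0.5073, -0.1978, 0.0363]
orientation: [-3.127, 0.242, -0.0]
wrist_force: [-0.6, 0.0, -0.3]
grip_width: -0.0001
grasp_force: 0.2
rot [-0.0053  0.0001  0.0037] d in goal axes [0.011  0.0017 0.0003] W [ 0.5178 -0.2012  0.036 ] S [[-55.  -66.3]]
```

```bash
python3 nudge.py '[[0, 0, 0, 3, 0, 0, 0], [0, 0, 0, 3, 0, 0, 0], [0, 0, 0, 3, 0, 0, 0], [0, 0, 0, 0, 0, 0, 0]]';  python3 nudge.py '[[0, 0, 0, 2, 0, 0, 0], [0, 0, 0, 2, 0, 0, 0], [0, 0, 0, 2, 0, 0, 0], [0, 0, 0, 0, 0, 0, 0], [0, 0, 0, 0, 0, 0, 0]]';python3 to.py -44 -68 36
```

```text
t: 11.4
position: [0.5162, -0.1992, 0.0364]
orientation: [-3.127, 0.242, -0.001]
wrist_force: [-0.2, 0.5, -1.1]
grip_width: -0.0
grasp_force: 0.2
t: 11.82
position: [0.5182, -0.1995, 0.0363]
orientation: [-3.126, 0.243, 0.01]
wrist_force: [-9.6, 1.6, 6.8]
grip_width: 0.0003
grasp_force: 4.6
rot [-0.0052  0.0068  0.003 ] d in goal axes [-0.0001  0.0018  0.0003] W [ 0.5178 -0.2012  0.036 ] S [[-43.9 -66.2]]
```

It stopped at -43.9 mm as expected, with about 10 N on the stop. I'll back off and verify.

In the tool's units: 0.001 m is 1.

```bash
python3 nudge.py '[[0, 0, 0, 1, 0, 0, 0], [0, 0, 0, 0, 0, 0, 0]]'; python3 nudge.py '[[0, 0, 0, -5, 0, 0, 0], [0, 0, 0, -15, 0, 0, 0], [0, 0, 0, -20, 0, 0, 0], [0, 0, 0, 0, 0, -35, 0], [0, 0, 0, 0, 0, -35, 0], [0, 0, 0, 0, 0, -35, 0], [0, 0, 0, 0, 0, -20, 0], [0, 0, 0, 0, 0, 0, 0], [0, 0, 0, 0, 0, 0, 0]]'; python3 shot.py w7;python3 - <<'E'
import cv2
i=cv2.imread('pics/w7.png');cv2.imwrite('pics/w7.png',cv2.resize(i,(768,576)))
E
```

```text
t: 11.98
position: [0.5182, -0.1995, 0.0363]
orientation: [-3.126, 0.243, 0.013]
wrist_force: [-10.3, 2.1, 9.1]
grip_width: -0.0002
grasp_force: 5.7
t: 12.73
position: [0.4846, -0.1953, 0.1634]
orientation: [-3.128, 0.242, -0.008]
wrist_force: [-0.5, 0.3, 0.6]
grip_width: 0.0
grasp_force: 0.0
12.7333 [ 0.48461174 -0.19531984  0.16335698] [-3.12849658  0.24196688 -0.00810708]
```

View pics/w7.png

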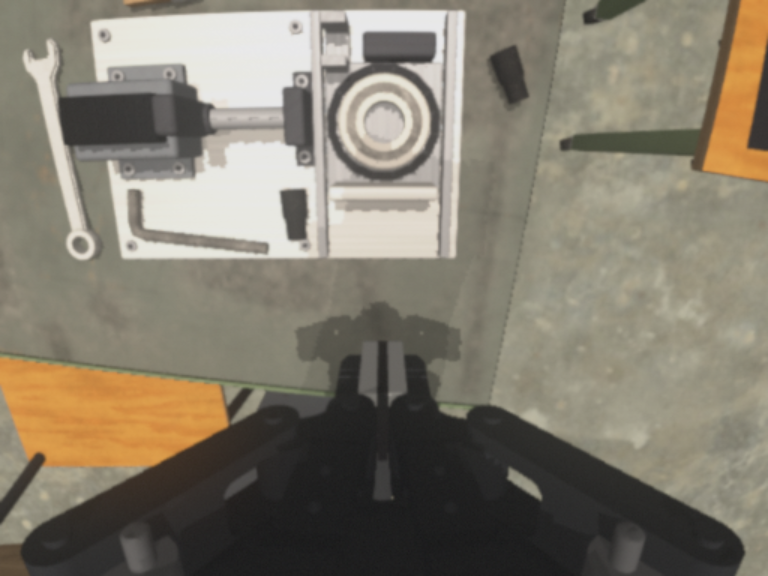

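The final picture shows the shuttle deck up against the dark stop at (400,47), the ring seated in its nest at (384,121), the bolt drawn, and the loose things where they were. I'm handing in.

```bash
python3 -c "
from station import ctrl
print(ctrl.hand_in())"
```

```text
the job is handed in; nothing more can be done
None
```

The job is handed in at about 13 s, verdict not shown: the bolt measured fully drawn with the catch bar back up, the shuttle is against its stop with the ring in its nest, and the loose things look undisturbed in the last picture.

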